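# Lock a casting mould shut with a strap clamp and its wedge

## Task

Clamp the mould shut for casting: hang the blue strap by its eye over the slotted steel post, lowering it gently so that its nose lies on the mould's plywood backing board and its heel on the wooden heel block. Then slide the steel wedge, thin end first, from the robot's side through the post's slot above the strap, and push or tap its red head firmly until it is locked tight. Do not let the strap drop, shift the mould or knock the bottles over.

Things in the scene. Friction and masses are not known exactly. Their poses are not given: they have to be found in the camera images.
- slot (a point): Fixed: centre of the cross slot in the jig's steel post, on its axis, 93 mm above the bench. x: the way the wedge is driven (away from the robot within 15 deg); y: from post to mould (robot's left); z up. Slot 16 mm wide (along y), open to -x and +x; roof slopes 1 in 7 like the wedge, 104 mm above the bench on the axis, 2 mm higher on the robot's side. The wedge bears on the strap below.
- post_top (a point): Top of that round post, 122 mm above the bench, axes as slot. Post 32 mm in diameter; its top is a cone, 18 mm across at the tip and full width 9 mm lower. It stands on a board 120 x 196 mm, 18 mm thick.
- heel_top (a point): Centre of the top of the fixed wooden heel block, 52 mm from the post's axis towards -y, 70 mm above the bench: 26 mm along y, 44 mm across.
- mould_top_mid (a point): Centre of the plywood backing board's top on the upper mould half, which lies loose on the fixed lower half: 62 mm from the post's axis towards +y, 70 mm above the bench, 64 mm along the jig's y, 90 mm along x. Must stay there.
- strap_eye (a point): Centre of the loose blue strap's eye (0.22 kg), half-way up its 12 mm thickness. Round hole 40 mm in diameter, ring 62 mm outside. y axis: along the strap to its nose, 91 mm away, arm 36 mm wide; -y: heel, 62 mm away; z up. Starts flat on the bench. Seated: y along the slot's y, this point 76 mm above the bench (strap's top 82 mm).
- strap_grip (a point): Grip point on the strap's upright rib, axes of the strap: 48 mm from the eye's centre towards the nose (y), 30 mm above the strap's underside. Rib 12 mm thick along x; along y it runs from 11 mm nearer the eye to 39 mm nearer the nose; it rises from the top of the wider arm (18 mm below this point) to 13 mm above this point. The strap's balance point is 15 mm nearer the eye.
- wedge_mid (a point): Middle of the loose steel wedge (0.14 kg), 12 mm above its flat underside. x: to the thin end, 65 mm away; -x: to the outer face of the red head, 65 mm away. Blade 12 mm thick (y), 7 mm at the thin end; 14 mm high there, 23 in the middle, 31 before the head. Head 10 x 20 x 36 mm high, flush below. Lies on its underside. Grip it e.g. 35 mm towards the head (28 mm high).
- wedge_tip (a point): Thin end of the wedge, 7 mm above its underside, axes of the wedge. In the slot the wedge begins to bind when this point is about 56 mm past the post's axis; pushing the head with about 15 to 20 N then drives it some mm further and locks it by friction.
- bottle_blue: Blue bottle with a white cap, 68 mm wide, 165 mm high, at the back right of the work; origin at the centre of its underside, z up.
- bottle_white: White bottle with a white cap, 55 mm wide, 130 mm high, to the left of the jig near the carboy's tap; origin at the centre of its underside, z up.

How it is judged (in metres and radians):
On the way, in this order (a step that is already met when the one before it is completed fails the run):
1. the strap hangs by its eye on the post, down on the backing board (horizontal distance between strap_eye and slot below 0.007 m and z of strap_eye in the frame of slot below -0.013 m and angle between the y axis of strap_eye and the y axis of slot, either way round below 0.25 rad), for 0.2 s.
2. the wedge's thin end has passed through the slot above the strap (x of wedge_tip in the frame of slot above 0.02 m and distance between wedge_tip and slot below 0.08 m), for 0.1 s.
At the end, for the whole second after the job is handed in: Strap seated level round the post (eye within 7 mm of its axis), nose over the mould within 14 degrees and pressed on its board with over 5 N; wedge tip at least 50 mm past the axis, wedge along the slot and jammed under its roof with over 6 N; all at rest (all of step 1 and y of strap_grip in the frame of slot above 0.03 m and angle between strap_eye's own z axis and vertical below 0.08 rad and x of wedge_tip in the frame of slot above 0.05 m and y of wedge_tip in the frame of slot between -0.015 and 0.015 m and angle between the x axis of wedge_mid and the x axis of slot, either way round below 0.25 rad and contact force between wedge and jig above 6 N and contact force between strap and mould_top above 5 N and linear speed of each of wedge, strap below 0.01 m/s); the robot touches nothing.
It fails at once if the strap was let fall onto the mould (over 0.5 m/s, a drop of more than about 12 mm) (linear speed of strap above 0.5 m/s and horizontal distance between strap_eye and slot below 0.03 m and z of strap_eye in the frame of slot below 0.04 m).
It fails at once if the mould was shifted out of register (distance of mould_top_mid from where it was at the start of the episode above 0.01 m).
It fails at once if a bottle was knocked over (angle between any of bottle_blue, bottle_white's own z axis and vertical above 0.5 rad).
It also fails if it takes over 72 s, if anything falls off the work surface, if the arm or the gripper's body presses on something with over 40 N, if the wrist force passes 120 N, or if a joint passes its speed limit or range.

## Robot

A 6-joint arm with a two-finger parallel gripper is mounted at the origin on a cart in front of the work surface, level with it; the furniture and walls round the work are solid. World frame = base frame: x ahead of the robot, y to its left, z up, the work surface at z = 0. Lengths are in m, angles in degrees, forces in N, time in s.
With the tool pointing down it reaches from about 0.35 to 0.875 m from the base axis. Payload 15.5 kg.
Tool frame: the origin (TCP) lies at the very end of the fingers, on their centre line; the grasp point (between the pads) lies 19 mm behind it; x points along the fingers, y is the direction in which the jaws open and shut, and the axes are right-handed (so a half turn about x gives the same grasp; the last joint's range is limited). The gripper opens to 85 mm and grips with 20 to 120 N. Pads are 22 mm wide; open, the fingers measure 114 mm over their backs; the gripper's body (76 mm by 85 mm) begins 54 mm behind the grasp point. The pads swing forward as they close: fully open they stand 13 mm farther back than shut.
Start: joints at [-70.732, 28.281, 77.091, -0, 74.628, -5.472], TCP at [0.262, -0.568, 0.231] pointing down, gripper open.
Joint ranges: [-166.48, 166.48], [-47.26, 123.95], [12.59, 153.08], [-70.14, 250.14], [6.76, 159.57], [-176.63, 176.63]. Speed limits (degrees/s): [108.29, 108.29, 147.25, 172.46, 172.46, 172.46].

## Interface

Orientations are given as [roll, pitch, yaw] about the fixed x, y, z axes, in that order (R = Rz(yaw) Ry(pitch) Rx(roll)).
In Python, from rig import get_obs, camera, sign_off gives the robot as it stands.
- The arm moves only by the shell command python3 -m jog 'ROWS' [OPENING] [FORCE]. ROWS is JSON, a list of rows, each a list of 2 entries, a list of its own where there are three numbers: the shift along the world's x, y, z in m, then the turn, a rotation vector about the world's x, y, z in degrees. A call has 1 to 20 rows; each row is the pose to reach, as a shift and turn from the pose measured when the call began; what a row does not reach only later rows make up. A row lasts 1/10 s, in which the tool goes at most 50 mm and 8.59 degrees, less where a joint would pass 70% of its speed; a pose out of reach is approached as far as the arm can. A call with a gripper value outside its range is refused whole. OPENING is the opening, from 0 (shut) to 1 (fully open), set as the call begins (- or left out, the last holds). The fingers move at their own pace and stop on an object; FORCE is the grip in N (left out, the last holds). Time passes only in rows, so rows that repeat a pose let the fingers close. It gives the time, the measured TCP pose, the force and the opening at its end, in the units of the state.
- get_obs(): the state, without advancing time (a new reading comes with each control period).
- camera(name): name is "side" or "top"; returns a dict with "frame" (384x512x3 uint8, blue, green, red), "vertical_fov" (degrees; the focal length in pixels is half the picture's height over the tangent of half this angle, whatever the lens; pixels are square), "cx", "cy" (the principal point, pixels), "camera_from_world" (4x4, takes a point from world to camera coordinates). Camera axes: x right, y down, z forward; pixel columns grow to the right and rows downward; lengths in m; the calibration is good to about 2 mm. A picture is of the moment at which its call begins. There is no depth.
- sign_off(): hands the job in, once; it reports no verdict.
The state is a dict: "time": time; "joint_pos": joint angles; "joint_vel": joint speeds; "effort": joint torques, N m; "tcp_pos": TCP position; "tcp_rot": TCP orientation; "wrist_force": force on the tool from outside, world axes, zero at the start; "ft_torque": the same for the moment, N m; "opening": finger opening in m.
Only numpy, scipy, OpenCV 4.12 (cv2) and the standard library are available. Lean on these libraries where they do the work, as an engineer would, in place of code of your own. Each camera call takes 0.05 s, during which the arm holds its last target. There are 200 camera calls.

## Working session

There is one attempt and no reset: what is moved stays moved. The work goes in short steps, Python scripts to look and compute and a shell command to move; the robot and the scene stay as the last step left them, time stands still between calls to the robot, and variables do not carry over. Pictures are saved under pics/ and viewed, about 8 in all and at most 12, crops included, and the job is handed in when it is done.

```bash
ls; mkdir -p pics; python3 - <<'E'
from rig import get_obs,camera
import cv2,numpy as np,pickle
d={}
for n in("side","top"):
    c=camera(n);d[n]=c;cv2.imwrite(f"pics/{n}0.png",c["frame"]);print(n,c["vertical_fov"],c["cx"],c["cy"],np.round(c["camera_from_world"],3).tolist())
pickle.dump(d,open("c0.pkl","wb"))
o=get_obs();print({k:o[k] for k in("time","tcp_pos","tcp_rot","wrist_force","opening")})
E
```

```text
pics
side 57.830480739789735 255.9984342894079 186.75258366666705 [[-0.975, -0.222, -0.002, 0.525], [-0.109, 0.487, -0.866, 0.15], [0.193, -0.845, -0.499, 0.797], [0.0, 0.0, 0.0, 1.0]]
top 47.76084468489034 255.1300862839781 194.27584596832722 [[0.021, -1.0, -0.006, -0.02], [-0.995, -0.02, -0.099, 0.571], [0.099, 0.008, -0.995, 1.235], [0.0, 0.0, 0.0, 1.0]]
{'time': 0.1, 'tcp_pos': array([ 0.26147037, -0.56733478,  0.23076716]), 'tcp_rot': array([-94.28789381,  89.93815005, 110.45337539]), 'wrist_force': array([-0.2622533 , -0.42072506,  0.41946292]), 'opening': 0.08551369118026998}
```

View pics/side0.png

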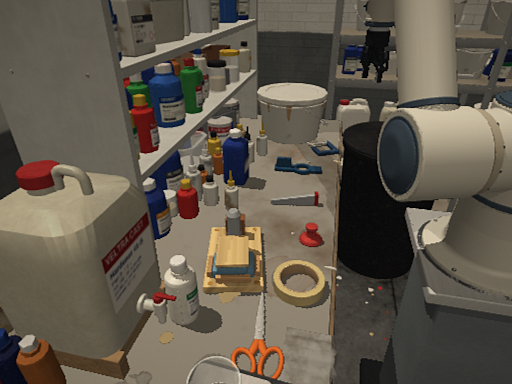

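View pics/top0.png

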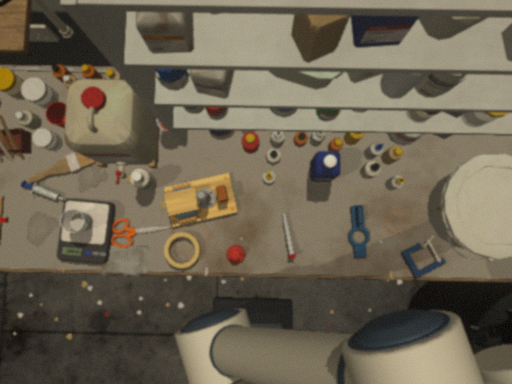

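```bash
cat > h.py <<'E'
import numpy as np,cv2
def K(c):
    f=c["frame"].shape[0]/2/np.tan(np.radians(c["vertical_fov"])/2)
    return np.array([[f,0,c["cx"]],[0,f,c["cy"]],[0,0,1]])
def proj(c,P):
    P=np.atleast_2d(P);M=np.asarray(c["camera_from_world"]);q=(K(c)@(M[:3,:3]@P.T+M[:3,3:])).T
    return q[:,:2]/q[:,2:]
def plane(c,uv,z):
    M=np.asarray(c["camera_from_world"]);R=M[:3,:3];o=-R.T@M[:3,3]
    d=R.T@np.linalg.inv(K(c))@np.array([uv[0],uv[1],1.]);return o+d*(z-o[2])/d[2]
def crop(c,x0,y0,x1,y1,s,name):
    cv2.imwrite(name,cv2.resize(c["frame"][y0:y1,x0:x1],None,fx=s,fy=s,interpolation=cv2.INTER_CUBIC))
E
python3 - <<'E'
import pickle;from h import *
d=pickle.load(open("c0.pkl","rb"))
a=cv2.resize(d["top"]["frame"][150:280,155:385],None,fx=3.4,fy=3.4,interpolation=cv2.INTER_CUBIC)
cv2.imwrite("pics/t1.png",a);print(a.shape)
crop(d["side"],190,140,340,295,3.8,"pics/s1.png")
E
```

```text
(442, 782, 3)
```

View pics/t1.png

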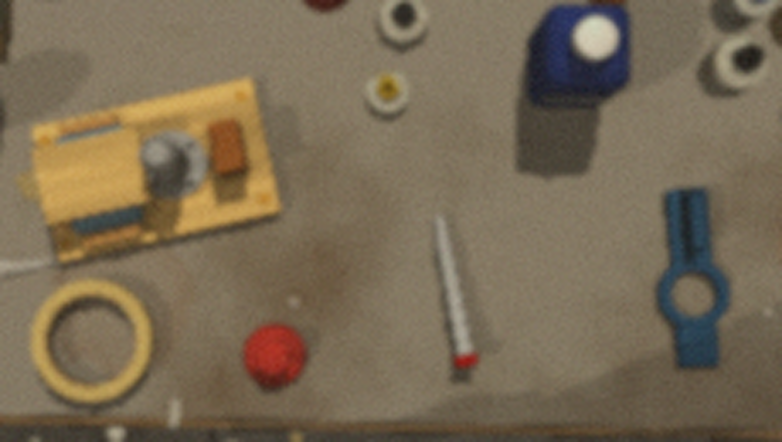

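View pics/s1.png

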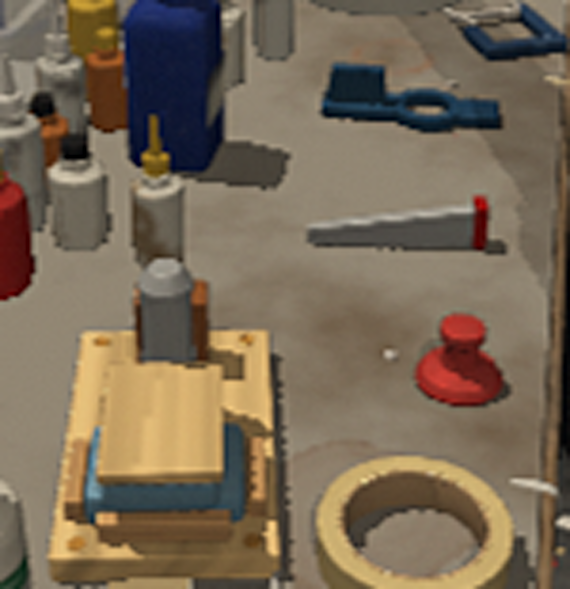

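```bash
cat > fit.py <<'E'
import pickle;from h import *
from scipy.optimize import least_squares
d=pickle.load(open("c0.pkl","rb"))
T=lambda u,v:("top",(u/3.4+155-.35,v/3.4+150-.35))
S=lambda u,v:("side",(u/3.8+190-.37,v/3.8+140-.37))
def pose(p,L):
    c,s=np.cos(p[2]),np.sin(p[2]);L=np.atleast_2d(L)
    return np.c_[p[0]+c*L[:,0]-s*L[:,1],p[1]+s*L[:,0]+c*L[:,1],L[:,2]]
def fit(pts,x0,nm):
    def r(p):return np.concatenate([(proj(d[n],pose(p,L))[0]-uv) for (n,uv),L in pts])
    s=least_squares(r,x0,loss="soft_l1")
    print(nm,np.round(s.x[:2],4),np.degrees(s.x[2]).round(2));print(np.round(r(s.x).reshape(-1,2),1).tolist());return s.x
if __name__=="__main__":
    # jig frame: x drive, y to mould
    J=[(T(159,151),(0,0,.122)),(S(166,264),(0,0,.122)),
     (S(112,362),(.045,.030,.07)),(S(222,366),(-.045,.030,.07)),(S(222,478),(-.045,.094,.07)),(S(100,476),(.045,.094,.07)),
     (T(208,122),(.022,-.039,.07)),(T(240,118),(.022,-.065,.07)),(T(246,165),(-.022,-.065,.07))]
    fit(J,[.6,.15,0],"jig")
    fit([(T(159,151),(0,0,.122)),(T(208,122),(.022,-.039,.07)),(T(240,118),(.022,-.065,.07)),(T(246,165),(-.022,-.065,.07))],[.6,.15,0],"jig top only")
    B=[T(33,128),T(250,78),T(280,212),T(62,263)]
    b=np.array([plane(d[n],uv,.018) for n,uv in B]);print("board ctr",b.mean(0),"yaw",np.degrees(np.arctan2(*(b[0]-b[1])[[0,1]]*[-1,1])),np.linalg.norm(b[0]-b[1]),np.linalg.norm(b[0]-b[3]))
    fit([(T(694,295),(0,0,.008)),(T(687,190),(0,.091,.012)),(T(698,366),(0,-.062,.012)),
      (S(432,107),(0,0,.009)),(S(385,67),(-.006,.037,.043)),(S(333,65),(-.006,.087,.043))],[.5,-.3,-1.5],"strap")
    fit([(T(438,216),(.065,0,.014)),(T(465,359),(-.06,0,.036)),(S(308,236),(.065,0,.007)),(S(487,198),(-.065,0,.036)),(S(484,248),(-.06,.01,0))],[.5,-.1,0],"wedge")
    print("bottle",plane(d["top"],T(596,37)[1],.165),plane(d["side"],(212,0),.1)*0)
E
python3 fit.py
```

```text
jig [0.5588 0.1349] 13.21
[[0.2, 0.4], [-0.9, 1.1], [-8.0, 4.0], [5.9, 2.7], [5.9, -6.1], [-8.3, -5.3], [0.1, 0.2], [-0.3, -0.5], [1.1, 0.9]]
jig top only [0.5602 0.136 ] 11.91
[[-0.2, -0.2], [-0.0, -0.0], [-0.4, -0.5], [0.7, 0.9]]
board ctr [0.55340432 0.15089544 0.018     ] yaw 14.245525339446559 0.19278291118219174 0.11981879429078957
strap [ 0.4546 -0.3148] -87.24
[[0.0, 0.3], [0.8, 0.1], [0.3, 0.8], [-1.2, 0.6], [0.2, 1.7], [-1.3, 1.1]]
wedge [ 0.4549 -0.1076] 12.95
[[0.0, 0.2], [1.8, 0.5], [-0.1, 0.1], [0.1, 1.1], [-1.4, 0.9]]
bottle [ 0.65032588 -0.2036131   0.165     ] [ 0. -0.  0.]
```

```bash
python3 - <<'E'
from fit import *
P=[(T(159,151),(0,0,.122)),(S(166,264),(0,0,.122)),
 (S(112,362),(.032,.017,.07)),(S(222,366),(-.032,.017,.07)),(S(222,478),(-.032,.107,.07)),(S(100,476),(.032,.107,.07)),
 (T(208,122),(.022,-.039,.07)),(T(240,118),(.022,-.065,.07)),(T(246,165),(-.022,-.065,.07))]
p=fit(P,[.56,.13,.2],"jig")
fit([q for q in P if q[0][0]=="top"],[.56,.13,.2],"top");fit([q for q in P if q[0][0]=="side"],[.56,.13,.2],"side")
for B in ([T(33,128),T(250,78),T(280,212),T(62,263)],[S(82,333),S(270,333),S(278,570),S(52,576)]):
    b=np.array([plane(d[n],uv,.018) for n,uv in B]);e=[b[0]-b[1],b[3]-b[2],b[1]-b[2],b[0]-b[3]]
    print(b.mean(0),[np.degrees(np.arctan2(v[1],v[0])).round(1) for v in e],[np.linalg.norm(v).round(3) for v in e])
# strap/wedge principal axes from masks in top view
f=d["top"]["frame"].astype(int)
b,g,r=f[...,0],f[...,1],f[...,2]
m=(b>r+25);m[:,:340]=0;m[:,375:]=0;m[:195]=0;m[265:]=0
v,u=np.nonzero(m);W=np.array([plane(d["top"],(x,y),.012)[:2] for x,y in zip(u,v)])
w,V=np.linalg.eigh(np.cov(W.T));print("strap axis",len(W),np.degrees(np.arctan2(V[1,1],V[0,1])),W.mean(0))
E
```

```text
jig [0.5576 0.1355] 14.06
[[-0.1, 0.8], [-0.5, 1.3], [-0.7, 0.5], [0.4, -1.0], [0.5, -1.3], [-1.0, -0.2], [-0.3, 0.5], [-0.7, -0.4], [0.9, 0.9]]
top [0.5602 0.136 ] 11.91
[[-0.2, -0.2], [-0.0, -0.0], [-0.4, -0.5], [0.7, 0.9]]
side [0.5563 0.136 ] 13.32
[[0.1, 1.5], [-0.3, 0.6], [0.8, -0.7], [0.4, -0.8], [-1.1, -0.1]]
[0.55340432 0.15089544 0.018     ] [np.float64(104.2), np.float64(104.3), np.float64(14.0), np.float64(14.4)] [np.float64(0.193), np.float64(0.192), np.float64(0.119), np.float64(0.12)]
[0.55132936 0.1556588  0.018     ] [np.float64(12.7), np.float64(14.7), np.float64(-76.7), np.float64(-75.0)] [np.float64(0.121), np.float64(0.115), np.float64(0.202), np.float64(0.207)]
strap axis 360 -176.1238464909712 [ 0.46498895 -0.31288007]
```

```bash
cat >> h.py <<'E'
from scipy.spatial.transform import Rotation as Rn
def goto(pos,ydeg,verbose=1):
    """shift and turn from the present pose to tool-down at pos, tool y at ydeg"""
    from rig import get_obs
    o=get_obs();R0=Rn.from_euler("xyz",o["tcp_rot"],degrees=True)
    y=np.array([np.cos(np.radians(ydeg)),np.sin(np.radians(ydeg)),0]);x=np.array([0,0,-1.])
    R1=Rn.from_matrix(np.c_[x,y,np.cross(x,y)])
    print("yaw now",np.degrees(np.arctan2(*R0.as_matrix()[[1,0],1])).round(2),"shift",np.round(np.array(pos)-o["tcp_pos"],4),"turn",np.round((R1*R0.inv()).as_rotvec(degrees=True),2),"q",np.round(o["joint_pos"],1),"F",np.round(o["wrist_force"],1),"t",o["time"])
E
python3 -c "
from h import *
goto((.5025,-.312,.12),-86.7);goto((.5025,-.312,.12),93.3)"
```

```text
yaw now -65.26 shift [ 0.241   0.2553 -0.1108] turn [-6.000e-02 -1.000e-02 -2.144e+01] q [-70.7  28.3  77.1  -0.   74.6  -5.5] F [-0.3 -0.4  0.4] t 0.1
yaw now -65.26 shift [ 0.241   0.2553 -0.1108] turn [ 1.0000e-02 -9.0000e-02  1.5856e+02] q [-70.7  28.3  77.1  -0.   74.6  -5.5] F [-0.3 -0.4  0.4] t 0.1
```

```bash
python3 -m jog '[[[0.03,0.03,0],[0,0,-2]],[[0.06,0.064,-0.01],[0,0,-5]],[[0.09,0.095,-0.03],[0,0,-8]],[[0.12,0.127,-0.05],[0,0,-10]],[[0.15,0.16,-0.07],[0,0,-13]],[[0.18,0.19,-0.09],[0,0,-16]],[[0.21,0.223,-0.1],[0,0,-19]],[[0.241,0.255,-0.111],[0,0,-21.4]],[[0.241,0.255,-0.111],[0,0,-21.4]],[[0.241,0.255,-0.111],[0,0,-21.4]],[[0.241,0.255,-0.111],[0,0,-21.4]]]' 0.6
python3 - <<'E'
from h import *;from rig import camera
goto((.5025,-.312,.017),-86.7)
c=camera("top");s=camera("side")
a=cv2.resize(c["frame"][190:270,320:400],(400,400),interpolation=2);b=cv2.resize(s["frame"][110:190,250:330],(400,400),interpolation=2)
cv2.imwrite("pics/g1.png",np.hstack([a,b]))
E
```

```text
time: 1.2
tcp_pos: [0.502, -0.3129, 0.1198]
tcp_rot: [-86.2, 89.9, 97.2]
wrist_force: [-0.2, -1.0, -0.2]
opening: 0.0512
yaw now -86.66 shift [ 0.0005  0.0009 -0.1028] turn [-0.05 -0.01 -0.04] q [-37.7  32.9  88.9   0.   58.3  48.9] F [-0.2 -1.  -0.2] t 1.2
```

View pics/g1.png

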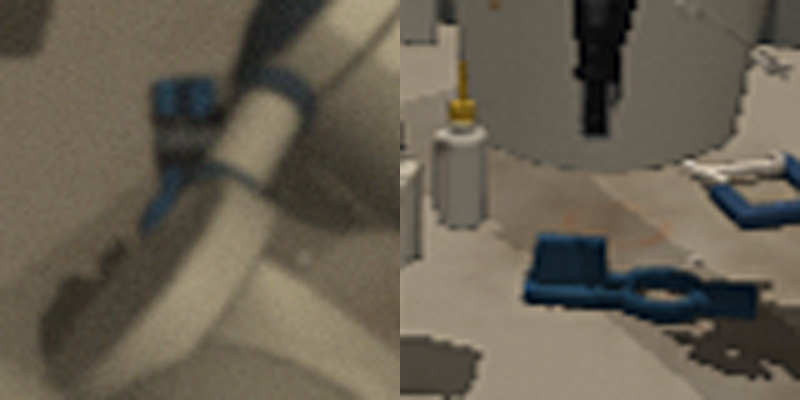

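Side crop: gripper above the rib (x≈595, rib 537–607), jaws across it; the arm hides the eye in the top view. Descend and grip.

```bash
python3 -m jog '[[[0,0.001,-0.03],[0,0,0]],[[0,0.001,-0.06],[0,0,0]],[[0,0.001,-0.08],[0,0,0]],[[0,0.001,-0.095],[0,0,0]],[[0,0.001,-0.102],[0,0,0]],[[0,0.001,-0.102],[0,0,0]],[[0,0.001,-0.102],[0,0,0]]]' 0.6
python3 -m jog '[[[0,0,0],[0,0,0]],[[0,0,0],[0,0,0]],[[0,0,0],[0,0,0]],[[0,0,0],[0,0,0]],[[0,0,0],[0,0,0]],[[0,0,0],[0,0,0]],[[0,0,0],[0,0,0]],[[0,0,0],[0,0,0]],[[0,0,0],[0,0,0]],[[0,0,0],[0,0,0]]]' 0 80
```

```text
time: 2.0
tcp_pos: [0.502, -0.3129, 0.0187]
tcp_rot: [-170.3, 89.9, 12.9]
wrist_force: [0.2, -0.4, 0.5]
opening: 0.0513
time: 3.0
tcp_pos: [0.5023, -0.3131, 0.0196]
tcp_rot: [161.1, 89.9, -15.6]
wrist_force: [-2.0, 0.6, 8.8]
opening: 0.0104
```

```bash
python3 -m jog '[[[0,0,0.01],[0,0,0]],[[0,0,0.03],[0,0,0]],[[0,0,0.06],[0,0,0]],[[0,0,0.09],[0,0,0]],[[0,0,0.12],[0,0,0]],[[0,0,0.15],[0,0,0]],[[0,0,0.15],[0,0,0]],[[0,0,0.15],[0,0,0]]]'
python3 - <<'E'
from h import *;from rig import camera
goto((.5025,-.312,.17),-86.7)
s=camera("side");t=camera("top")
cv2.imwrite("pics/g2.png",np.hstack([cv2.resize(t["frame"][180:280,300:400],(400,400),interpolation=2),cv2.resize(s["frame"][60:180,230:350],(400,400),interpolation=2)]))
import pickle;pickle.dump({"top":t,"side":s},open("c2.pkl","wb"))
E
```

```text
time: 3.8
tcp_pos: [0.5023, -0.3131, 0.1703]
tcp_rot: [152.6, 89.8, -24.1]
wrist_force: [0.1, 0.3, -2.2]
opening: 0.0105
yaw now -86.75 shift [ 0.0002  0.0011 -0.0003] turn [0.07 0.16 0.05] q [-37.7  29.2  86.2   0.   64.4  49. ] F [ 0.1  0.3 -2.2] t 3.8
```

View pics/g2.png

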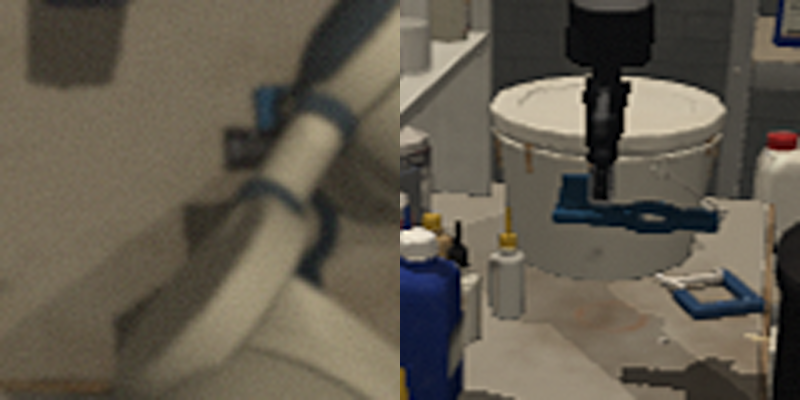

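```bash
python3 - <<'E'
from h import *;import pickle
d=pickle.load(open("c2.pkl","rb"));s=d["side"]
print(plane(s,(230+255*.3,60+217*.3),.158), proj(s,[[.4546,-.3148,.158],[.5023,-.3131,.1703]]))
goto((.558+.0479*np.cos(np.radians(104)),.1355+.0479*np.sin(np.radians(104)),.165),14)
E
```

```text
[ 0.45079738 -0.31722431  0.158     ] [[305.18530867 125.27267805]
 [289.92540162 120.49774375]]
yaw now -86.75 shift [ 0.0447  0.4947 -0.0038] turn [-5.0000e-02 -0.0000e+00  1.0075e+02] q [-37.7  29.4  86.3   0.   64.3  49. ] F [ 0.8  0.4 -2.2] t 3.9
```

```bash
python3 -m jog '[[[0,0.015,0.003],[0,0,3]],[[0,0.05,0.005],[0,0,8]],[[0,0.08,0.01],[0,0,15]],[[0,0.115,0.01],[0,0,22]],[[0,0.15,0.01],[0,0,29]],[[0,0.185,0.01],[0,0,36]],[[0,0.22,0.01],[0,0,43]],[[0,0.255,0.01],[0,0,50]],[[0.005,0.29,0.01],[0,0,57]],[[0.01,0.325,0.01],[0,0,64]],[[0.015,0.36,0.01],[0,0,71]],[[0.02,0.39,0.01],[0,0,78]],[[0.03,0.42,0.01],[0,0,85]],[[0.035,0.45,0.01],[0,0,91]],[[0.04,0.475,0.01],[0,0,96]],[[0.044,0.49,0.01],[0,0,99]],[[0.0447,0.4947,0.01],[0,0,100.7]],[[0.0447,0.4947,0.01],[0,0,100.7]],[[0.0447,0.4947,0.01],[0,0,100.7]],[[0.0447,0.4947,0.01],[0,0,100.7]]]'
python3 - <<'E'
from h import *;from rig import camera
a=np.radians(104)
goto((.558+.0479*np.cos(a),.1355+.0479*np.sin(a),.165),14)
s=camera("side");t=camera("top")
cv2.imwrite("pics/g3.png",np.hstack([cv2.resize(t["frame"][150:240,150:240],(400,400),interpolation=2),cv2.resize(s["frame"][170:290,180:300],(400,400),interpolation=2)]))
import pickle;pickle.dump({"top":t,"side":s},open("c3.pkl","wb"))
E
```

```text
time: 5.9
tcp_pos: [0.5463, 0.181, 0.1787]
tcp_rot: [-114.9, 89.9, 168.9]
wrist_force: [-0.4, 0.4, -2.7]
opening: 0.0104
yaw now 13.83 shift [ 0.0002  0.001  -0.0137] turn [-0.01 -0.05  0.17] q [12.4 27.6 87.9  0.  64.6 -1.5] F [-0.4  0.4 -2.7] t 5.9
```

View pics/g3.png

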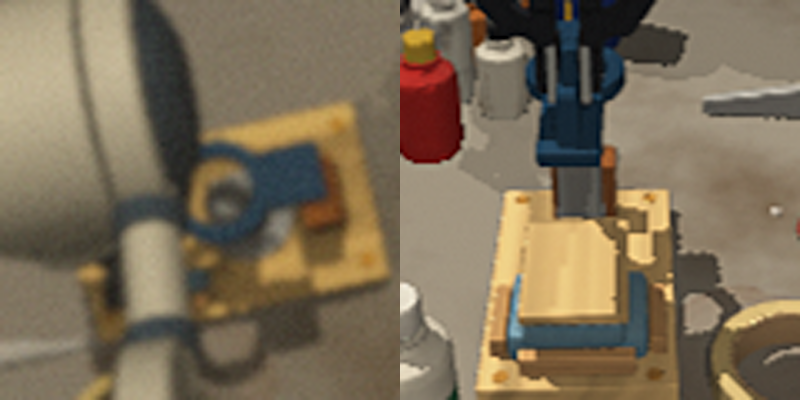

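```bash
python3 - <<'E'
from h import *;import pickle
c=pickle.load(open("c3.pkl","rb"))["top"]
print(plane(c,(201.3,193.2),.169),"post",plane(c,(201.4,194.06),.122))
f=c["frame"].astype(int);m=(f[...,0]>f[...,2]+20);m[:182]=m[:182]
m[:180]=0;m[207:]=0;m[:,191:][:,40:]=0;m[:,:191]=0
for r in range(180,207):print("".join(".#"[int(x)] for x in m[r,188:230]))
a=np.radians(103.8);print("expected eye",.5463-.0479*np.cos(a),.181-.0479*np.sin(a))
print(proj(c,[[.558,.1355,.122],[.5577,.1345,.171]]))
E
```

```text
[0.55739588 0.1295296  0.169     ] post [0.55973679 0.1354119  0.122     ]
..........................................
..........................................
..........................................
.........#####...............###..........
.........#....###.........######..........
................##....###########.........
..................###############.........
..................###############.........
...................##############.........
...................##############.........
...................###############........
....................##############........
....................##############........
...................###############........
....................##########............
...................###.####...............
...................###....................
..................###.....................
.................####.....................
.................###......................
...............####.......................
......##...#######........................
.......##########.........................
.........#####............................
..........................................
..........................................
..........................................
expected eye 0.557725752618014 0.13448266799232844
[[201.34627235 194.69978556]
 [199.28373784 192.96633688]]
```

```bash
python3 - <<'E'
from h import *;import pickle
from scipy.optimize import minimize
c=pickle.load(open("c3.pkl","rb"))["top"]
f=cv2.GaussianBlur(c["frame"],(3,3),.6).astype(float)
B=(f[...,0]-f[...,2])/(f.sum(2)+10)
for r in range(176,212):print(" ".join(f"{int(100*x):3d}" for x in B[r,186:224]))
E
```

```text
1   0   0  -1  -1  -2  -3  -5  -7  -8  -9  -9  -9  -9  -9  -8  -9  -9 -10 -10 -11 -12 -13 -14 -15 -17 -18 -19 -20 -21 -22 -22 -23 -23 -23 -23 -23 -24
  0   0  -1  -1  -1  -2  -2  -4  -7  -8  -8  -9  -9 -10 -10 -11 -11 -12 -13 -15 -16 -18 -19 -20 -21 -21 -22 -23 -23 -23 -23 -23 -23 -23 -24 -24 -23 -25
  0   0  -1   0  -2  -2  -2  -4  -7 -10 -10 -11 -12 -13 -14 -15 -16 -18 -19 -19 -20 -21 -22 -23 -23 -23 -23 -23 -23 -23 -24 -24 -24 -24 -24 -25 -25 -26
  0   0   0   0  -1  -2  -3  -4  -8 -13 -15 -16 -16 -17 -18 -19 -21 -21 -22 -22 -23 -23 -23 -23 -23 -24 -23 -23 -23 -23 -24 -24 -24 -25 -24 -24 -25 -25
 -1   0   0  -2   0   0  -2  -5 -12 -15 -17 -18 -18 -19 -20 -20 -22 -23 -23 -23 -24 -24 -24 -24 -24 -24 -24 -24 -24 -24 -24 -23 -23 -23 -24 -24 -25 -25
 -2  -1   0  -1  -1  -1  -1  -4 -11 -14 -15 -14 -12 -12 -14 -16 -18 -20 -21 -22 -24 -24 -24 -23 -23 -24 -24 -23 -23 -23 -21 -20 -19 -18 -19 -22 -23 -25
 -2  -1   0   0  -1  -2  -2  -2  -5  -5  -5  -3   0   0  -1  -5  -8 -12 -16 -20 -23 -24 -24 -23 -23 -22 -21 -20 -18 -15 -11  -8  -6  -5 -10 -17 -22 -25
 -5  -2   0   0  -1  -3  -3  -3   1   
[... 3669 characters left out ...]
 -13 -11 -10  -9  -9  -9 -10 -12 -14 -17 -20 -23 -25 -25 -24 -24 -24 -24 -24 -24 -24 -24 -24
 -8  -9  -9  -9 -11 -15 -20 -21 -23 -25 -25 -25 -24 -22 -20 -18 -17 -16 -15 -14 -15 -17 -19 -21 -22 -24 -25 -25 -25 -24 -25 -25 -25 -24 -24 -24 -23 -24
 -9  -9  -9  -9 -10 -13 -17 -19 -21 -22 -24 -25 -24 -23 -22 -21 -21 -22 -21 -20 -20 -22 -23 -24 -24 -24 -24 -25 -25 -25 -25 -25 -25 -25 -25 -25 -25 -25
 -9  -9  -9  -9  -9 -10 -12 -11 -12 -14 -18 -20 -22 -23 -24 -23 -24 -24 -24 -23 -24 -24 -25 -25 -24 -24 -25 -25 -25 -25 -25 -24 -24 -25 -26 -25 -26 -25
 -9  -8  -9  -9  -8  -7  -4   0   0  -2  -8 -15 -21 -23 -23 -23 -24 -25 -24 -24 -24 -25 -25 -25 -25 -24 -25 -25 -25 -25 -25 -24 -25 -25 -25 -25 -25 -25
```

```bash
python3 -m jog '[[[0,0,-0.01],[0,0,0]],[[0,0,-0.02],[0,0,0]],[[0,0,-0.03],[0,0,0]],[[0,0,-0.04],[0,0,0]],[[0,0,-0.047],[0,0,0]],[[0,0,-0.053],[0,0,0]],[[0,0,-0.053],[0,0,0]],[[0,0,-0.053],[0,0,0]]]'
python3 -m jog '[[[0,0,-0.004],[0,0,0]],[[0,0,-0.008],[0,0,0]],[[0,0,-0.012],[0,0,0]],[[0,0,-0.016],[0,0,0]],[[0,0,-0.02],[0,0,0]],[[0,0,-0.024],[0,0,0]],[[0,0,-0.027],[0,0,0]],[[0,0,-0.03],[0,0,0]],[[0,0,-0.03],[0,0,0]]]'
```

```text
time: 6.8
tcp_pos: [0.5465, 0.1813, 0.1259]
tcp_rot: [-145.2, 90.0, 138.6]
wrist_force: [0.6, 0.1, -2.1]
opening: 0.0106
time: 7.7
tcp_pos: [0.5462, 0.1812, 0.0955]
tcp_rot: [-113.9, 89.9, 169.9]
wrist_force: [0.6, 0.1, -2.8]
opening: 0.0106
```

No contact with the post. Last 6 mm slowly.

```bash
python3 -m jog '[[[0,0,-0.001],[0,0,0]],[[0,0,-0.002],[0,0,0]],[[0,0,-0.003],[0,0,0]],[[0,0,-0.004],[0,0,0]],[[0,0,-0.004],[0,0,0]]]'
python3 -m jog '[[[0,0,-0.001],[0,0,0]],[[0,0,-0.001],[0,0,0]],[[0,0,-0.0015],[0,0,0]],[[0,0,-0.0015],[0,0,0]]]'
```

```text
time: 8.2
tcp_pos: [0.5462, 0.1812, 0.0914]
tcp_rot: [-113.7, 89.9, 170.2]
wrist_force: [0.3, -0.3, -2.0]
opening: 0.0107
time: 8.6
tcp_pos: [0.5462, 0.1813, 0.0899]
tcp_rot: [-114.8, 89.9, 169.1]
wrist_force: [-0.2, -0.3, -2.1]
opening: 0.0105
```

```bash
python3 -m jog '[[[0,0,-0.0005],[0,0,0]],[[0,0,-0.001],[0,0,0]],[[0,0,-0.001],[0,0,0]]]'
python3 -m jog '[[[0,0,-0.0005],[0,0,0]],[[0,0,-0.001],[0,0,0]],[[0,0,-0.001],[0,0,0]]]'
```

```text
time: 8.9
tcp_pos: [0.5463, 0.1812, 0.0896]
tcp_rot: [-122.1, 90.0, 161.7]
wrist_force: [-3.5, -0.9, 11.1]
opening: 0.0105
time: 9.2
tcp_pos: [0.5463, 0.1812, 0.0896]
tcp_rot: [-173.1, 90.0, 110.8]
wrist_force: [-5.7, -1.4, 16.9]
opening: 0.0103
```

```bash
python3 -m jog '[[[0,0,0.001],[0,0,0]],[[0,0,0.001],[0,0,0]],[[0,0,0.001],[0,0,0]],[[0,0,0.001],[0,0,0]],[[0,0,0.001],[0,0,0]],[[0,0,0.001],[0,0,0]],[[0,0,0.001],[0,0,0]]]' 0.4
python3 -m jog '[[[0,0,0.02],[0,0,0]],[[0,0,0.05],[0,0,0]],[[0,0,0.09],[0,0,0]],[[0,-0.02,0.12],[0,0,0]],[[-0.02,-0.06,0.12],[0,0,0]],[[-0.045,-0.1,0.12],[0,0,0]],[[-0.065,-0.14,0.12],[0,0,0]],[[-0.085,-0.18,0.1],[0,0,0]],[[-0.105,-0.22,0.08],[0,0,0]],[[-0.115,-0.26,0.06],[0,0,0]],[[-0.125,-0.297,0.04],[0,0,0]],[[-0.125,-0.297,0.04],[0,0,0]],[[-0.125,-0.297,0.04],[0,0,0]]]'
python3 - <<'E'
from h import *;from rig import camera
goto((.421,-.116,.07),103)
s=camera("side");t=camera("top")
cv2.imwrite("pics/g4.png",np.hstack([cv2.resize(t["frame"][160:260,150:250],(400,400),interpolation=2),cv2.resize(s["frame"][190:290,200:300],(400,400),interpolation=2)]))
import pickle;pickle.dump({"top":t,"side":s},open("c4.pkl","wb"))
E
```

```text
time: 9.9
tcp_pos: [0.5463, 0.1812, 0.0905]
tcp_rot: [-160.5, 90.0, 123.3]
wrist_force: [0.1, 0.0, 0.0]
opening: 0.0342
time: 11.2
tcp_pos: [0.4209, -0.1163, 0.1303]
tcp_rot: [-141.7, 89.9, 142.0]
wrist_force: [0.8, -0.5, 1.1]
opening: 0.0339
yaw now 13.74 shift [ 0.0001  0.0003 -0.0603] turn [ 1.000e-02 -8.000e-02  8.926e+01] q [-23.3  22.1 109.6   0.   48.3 -37.1] F [ 0.8 -0.5  1.1] t 11.2
```

View pics/g4.png

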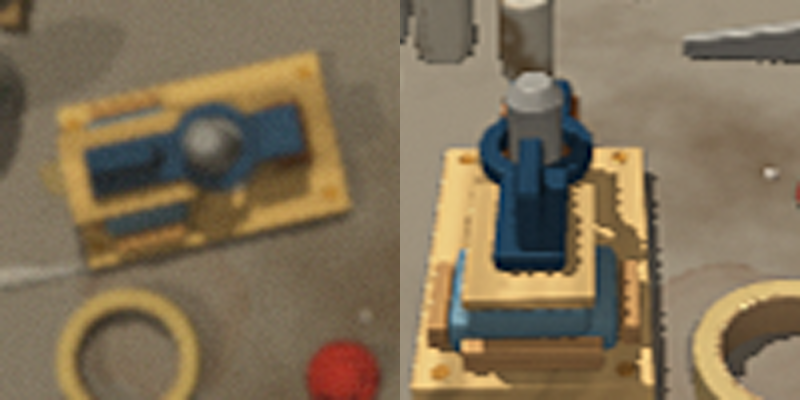

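```bash
python3 - <<'E'
from fit import *
a=plane(d["top"],T(438,216)[1],.012);b=plane(d["top"],T(465,359)[1],.036);v=a-b
print("top",a,b,np.degrees(np.arctan2(v[1],v[0])),np.hypot(*v[:2]))
a=plane(d["side"],S(308,236)[1],.007);b=plane(d["side"],S(487,216)[1],.02);v=a-b
print("side",a,b,np.degrees(np.arctan2(v[1],v[0])),np.hypot(*v[:2]))
f=d["top"]["frame"].astype(int).sum(2)
for r in range(211,264,2):
    row=f[r,276:302];print(r,row.tolist())
E
```

```text
top [ 0.51884849 -0.0931002   0.012     ] [ 0.39783229 -0.11604033  0.036     ] 10.733770458023605 0.12317131184032738
side [ 0.51799809 -0.09376548  0.007     ] [ 0.39100906 -0.12942828  0.02      ] 15.686531545843899 0.13190166039335777
211 [353, 338, 350, 364, 349, 345, 343, 351, 339, 338, 323, 334, 341, 339, 346, 350, 343, 346, 354, 360, 341, 355, 350, 344, 358, 347]
213 [354, 350, 350, 359, 359, 358, 351, 385, 369, 359, 322, 309, 321, 337, 334, 339, 353, 361, 357, 370, 346, 353, 357, 352, 358, 352]
215 [335, 352, 346, 361, 331, 334, 342, 389, 433, 414, 338, 321, 315, 335, 350, 351, 363, 346, 354, 360, 362, 338, 351, 350, 358, 357]
217 [346, 343, 340, 361, 349, 340, 320, 358, 423, 416, 356, 328, 312, 326, 342, 345, 353, 352, 346, 349, 347, 351, 341, 336, 352, 349]
219 [345, 354, 348, 343, 344, 345, 316, 353, 421, 436, 386, 328, 310, 310, 323, 355, 358, 354, 355, 341, 365, 349, 352, 351, 339, 351]
221 [351, 356, 363, 359, 360, 331, 317, 339, 411, 448, 408, 364, 316, 306, 301, 330, 340, 356, 354, 359, 353, 345, 350, 351, 362, 353]
223 [357, 344, 352, 349, 355, 336, 301, 310, 379, 4
[... 2083 characters left out ...]
 300, 289, 304, 290, 304]
255 [339, 344, 352, 337, 344, 344, 342, 347, 345, 332, 314, 255, 218, 211, 247, 241, 205, 209, 223, 250, 294, 313, 325, 338, 330, 334]
257 [341, 329, 329, 334, 342, 348, 335, 325, 330, 342, 323, 271, 205, 171, 192, 196, 180, 221, 240, 286, 327, 329, 325, 336, 334, 331]
259 [341, 343, 347, 334, 328, 335, 328, 326, 329, 343, 308, 289, 223, 195, 196, 188, 204, 255, 301, 322, 321, 335, 329, 335, 338, 332]
261 [334, 342, 333, 343, 341, 327, 321, 323, 336, 328, 303, 246, 217, 203, 190, 190, 215, 259, 309, 329, 335, 332, 320, 333, 334, 329]
263 [341, 346, 345, 349, 325, 336, 325, 339, 330, 327, 318, 311, 300, 298, 310, 303, 298, 299, 307, 315, 327, 321, 310, 325, 334, 329]
```

```bash
python3 -m jog '[[[0,0,0],[0,0,-8]],[[0,0,0],[0,0,-16]],[[0,0,0],[0,0,-24]],[[0,0,0],[0,0,-32]],[[0,0,0],[0,0,-40]],[[0,0,0],[0,0,-48]],[[0,0,0],[0,0,-56]],[[0,0,0],[0,0,-64]],[[0,0,0],[0,0,-72]],[[0,0,0],[0,0,-80]],[[0,0,0],[0,0,-87]],[[0,0,0],[0,0,-90.7]],[[0,0,0],[0,0,-90.7]],[[0,0,0],[0,0,-90.7]]]' 0.5
```

```text
time: 12.7
tcp_pos: [0.4221, -0.1146, 0.1312]
tcp_rot: [137.8, 89.9, -28.8]
wrist_force: [0.2, -0.6, -0.5]
opening: 0.0427
```

```bash
python3 -c "
from h import *
goto((.421,-.1118,.006),-78.5)"
python3 -m jog '[[[-0.001,0.003,-0.03],[0,0,-1]],[[-0.001,0.003,-0.06],[0,0,-1.5]],[[-0.001,0.003,-0.09],[0,0,-1.5]],[[-0.001,0.003,-0.11],[0,0,-1.5]],[[-0.001,0.003,-0.12],[0,0,-1.5]],[[-0.001,0.003,-0.125],[0,0,-1.5]],[[-0.001,0.003,-0.125],[0,0,-1.5]],[[-0.001,0.003,-0.125],[0,0,-1.5]]]'
python3 -c "
from h import *
goto((.421,-.1118,.006),-78.5)"
```

```text
yaw now -76.6 shift [-0.0011  0.0028 -0.1252] turn [ 0.03  0.06 -1.9 ] q [-23.   22.  109.6  -0.   48.3  53.6] F [ 0.2 -0.6 -0.5] t 12.7
time: 13.5
tcp_pos: [0.4215, -0.1117, 0.0069]
tcp_rot: [141.5, 89.9, -26.6]
wrist_force: [-0.2, -0.1, 0.6]
opening: 0.0426
yaw now -78.08 shift [-0.0005 -0.0001 -0.0009] turn [ 0.06  0.11 -0.42] q [-22.7  36.4 115.5  -0.   28.   55.4] F [-0.2 -0.1  0.6] t 13.5
```

```bash
python3 -m jog '[[[0,0,0],[0,0,0]],[[0,0,0],[0,0,0]],[[0,0,0],[0,0,0]],[[0,0,0],[0,0,0]],[[0,0,0],[0,0,0]],[[0,0,0],[0,0,0]],[[0,0,0],[0,0,0]],[[0,0,0],[0,0,0]],[[0,0,0],[0,0,0]],[[0,0,0],[0,0,0]]]' 0 100
python3 -m jog '[[[0,0,0.01],[0,0,0]],[[0,0,0.03],[0,0,0]],[[0,0,0.06],[0,0,0]],[[0,0,0.09],[0,0,0]],[[0,0,0.12],[0,0,0]],[[0,0,0.12],[0,0,0]],[[0,0,0.12],[0,0,0]]]'
python3 - <<'E'
from h import *;from rig import camera
goto((.421,-.116,.07),-77)
s=camera("side");t=camera("top")
cv2.imwrite("pics/g5.png",np.hstack([cv2.resize(t["frame"][190:270,250:330],(400,400),interpolation=2),cv2.resize(s["frame"][140:220,250:330],(400,400),interpolation=2)]))
import pickle;pickle.dump({"top":t,"side":s},open("c5.pkl","wb"))
E
```

```text
time: 14.5
tcp_pos: [0.4219, -0.1119, 0.0078]
tcp_rot: [143.7, 89.8, -24.4]
wrist_force: [-2.2, 0.4, 19.8]
opening: 0.01
time: 15.2
tcp_pos: [0.4221, -0.112, 0.1286]
tcp_rot: [144.1, 89.7, -23.9]
wrist_force: [0.2, 0.5, -1.8]
opening: 0.0095
yaw now -78.09 shift [-0.0011 -0.004  -0.0586] turn [0.13 0.3  1.09] q [-22.7  22.2 110.   -0.   47.5  55.4] F [ 0.2  0.5 -1.8] t 15.2
```

View pics/g5.png

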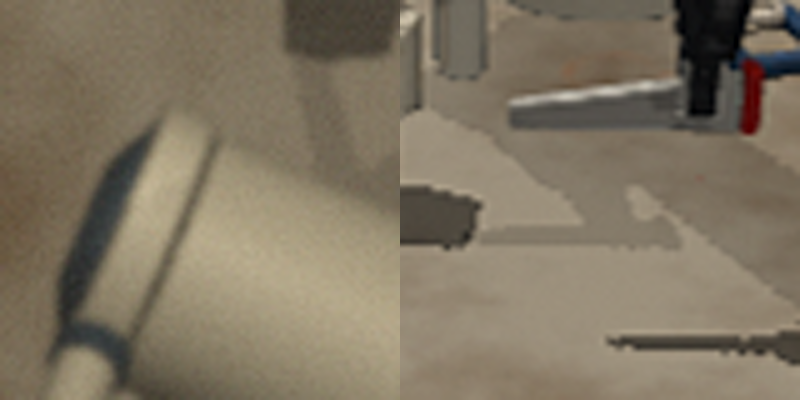

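```bash
python3 - <<'E'
from h import *;import pickle
s=pickle.load(open("c5.pkl","rb"))["side"]
a=np.radians(11.9);u=np.array([np.cos(a),np.sin(a),0]);n=np.array([-u[1],u[0],0]);p=np.array([.4221,-.112,.1208])
for g in (.030,.035,.040):
    print(g,proj(s,[p+(g+.065)*u+.0035*n,p+(g+.065)*u+.0035*n+[0,0,.014],p+(g-.065)*u+.01*n,p+(g-.065)*u+.01*n+[0,0,.036], p]).round(1).tolist())
f=s["frame"].astype(int)
print([(272.4,165.4),(272.4,160),(320,166.4),(321,152.5)])
r=f[155:172,268:280];print(r.sum(2))
red=(f[...,2]>f[...,1]+50);red[:,:300]=0;red[:,330:]=0;red[:140]=0;red[175:]=0;v,u_=np.nonzero(red);print(u_.min(),u_.max(),v.min(),v.max())
E
```

```text
0.03 [[272.6, 166.2], [272.7, 161.4], [322.6, 167.6], [324.0, 155.0], [308.7, 165.8]]
0.035 [[270.6, 166.2], [270.7, 161.4], [320.7, 167.6], [322.0, 155.0], [308.7, 165.8]]
0.04 [[268.7, 166.2], [268.8, 161.3], [318.8, 167.6], [320.0, 154.9], [308.7, 165.8]]
[(272.4, 165.4), (272.4, 160), (320, 166.4), (321, 152.5)]
[[337 331 329 319 313 310 303 305 302 304 304 309]
 [326 322 318 313 311 308 303 301 302 300 300 301]
 [323 318 316 310 302 307 297 302 301 298 291 286]
 [333 328 320 310 295 293 285 282 282 292 324 346]
 [343 333 325 307 343 380 400 457 475 474 480 484]
 [337 326 317 360 454 493 485 485 462 405 371 347]
 [331 326 319 319 310 308 295 287 270 249 243 231]
 [334 335 335 297 237 226 228 229 231 231 233 234]
 [336 338 344 299 226 227 238 237 244 249 246 246]
 [345 348 348 303 223 216 218 229 229 229 232 234]
 [344 346 354 334 275 246 254 248 236 248 259 257]
 [335 346 351 352 342 351 350 342 342 336 335 336]
 [365 333 349 355 364 366 371 367 362 359 351 353]
 [372 328 343 354 354 359 363 363 360 356 350 345]
 [406 368 338 349 352 358 360 359 357 352 349 345]
 [414 410 374 348 354 355 357 355 350 354 348 338]
 [422 428 420 412 386 347 356 355 359 352 353 345]]
318 322 152 166
```

```bash
python3 -m jog '[[[-0.005,0.02,0],[0,0,0]],[[-0.01,0.05,0],[0,0,0]],[[-0.01,0.085,0],[0,0,1]],[[-0.01,0.12,0],[0,0,2]],[[-0.01,0.155,0],[0,0,2.1]],[[-0.005,0.185,0],[0,0,2.1]],[[0.002,0.205,0],[0,0,2.1]],[[0.006,0.2151,0],[0,0,2.1]],[[0.006,0.2151,-0.015],[0,0,2.1]],[[0.006,0.2151,-0.03],[0,0,2.1]],[[0.006,0.2151,-0.0363],[0,0,2.1]],[[0.006,0.2151,-0.0363],[0,0,2.1]],[[0.006,0.2151,-0.0363],[0,0,2.1]]]'
python3 - <<'E'
from h import *;from rig import camera
goto((.428,.1031,.0923),-76)
s=camera("side");t=camera("top")
cv2.imwrite("pics/g6.png",np.hstack([cv2.resize(t["frame"][170:250,165:245],(400,400),interpolation=2),cv2.resize(s["frame"][195:275,205:285],(400,400),interpolation=2)]))
import pickle;pickle.dump({"top":t,"side":s},open("c6.pkl","wb"))
E
```

```text
time: 16.6
tcp_pos: [0.4274, 0.1031, 0.0911]
tcp_rot: [135.9, 89.9, -30.1]
wrist_force: [0.9, 0.2, -1.1]
opening: 0.0096
yaw now -76.01 shift [ 0.0006 -0.      0.0012] turn [0.07 0.12 0.01] q [ 5.800e+00  2.640e+01  1.116e+02 -1.000e-01  4.190e+01  8.190e+01] F [ 0.9  0.2 -1.1] t 16.6
```

View pics/g6.png

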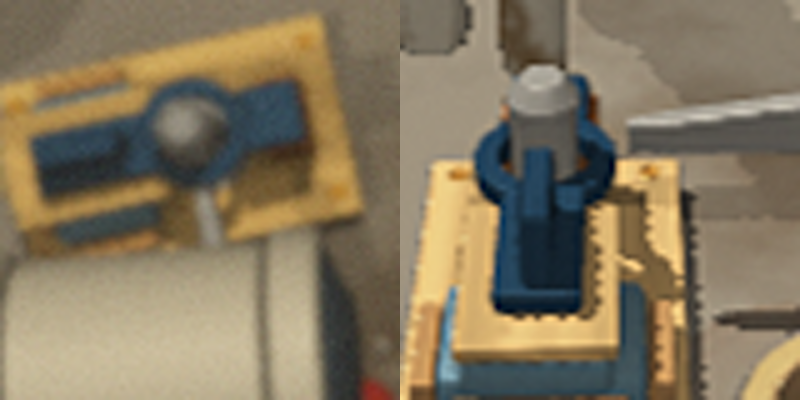

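```bash
python3 - <<'E'
from h import *;import pickle
d=pickle.load(open("c6.pkl","rb"));c=d["top"]
f=cv2.resize(c["frame"],None,fx=4,fy=4,interpolation=cv2.INTER_CUBIC).astype(int)
post=plane(c,(201.4,194.06),.122)
a=np.radians(14);u=np.array([np.cos(a),np.sin(a)]);n=np.array([-u[1],u[0]])
for r in (208.5,211,213.5,216):
    row=f[int(r*4),196*4:216*4];
    w=f[int(r*4),800:860];br=w.min(1)*1.0  # grey-bright: min channel (wood has low blue)
    x=np.arange(800,860)/4-.375;k=np.clip(br-np.percentile(br,60),0,None);uu=(k*x).sum()/k.sum()
    P=plane(c,(uu,r),.0833+.016);q=P[:2]-post[:2];print(r,uu.round(2),"along",(q@u).round(4),"lat",(q@n).round(4))
s=d["side"]
# side: tip bottom/top px 
g=s["frame"].astype(int).sum(2)[215:232,246:260];print(g)
e=np.array([.4274,.1031,0]);U=np.r_[u,0];N=np.r_[n,0]
print(proj(s,[e+.099*U+.0035*N+[0,0,.0833],e+.099*U+.0035*N+[0,0,.0973]]).round(1))
E
```

```text
208.5 205.79 along -0.0387 lat -0.001
211 205.66 along -0.0453 lat 0.0008
213.5 206.48 along -0.0525 lat 0.0001
216 206.89 along -0.0595 lat 0.0004
[[438 427 420 414 414 406 401 390 382 381 380 381 377 382]
 [420 414 408 408 397 394 388 387 387 385 382 372 371 369]
 [410 401 397 400 393 390 381 382 395 414 434 457 484 483]
 [401 400 396 393 420 445 470 497 478 477 480 483 493 493]
 [403 389 391 385 470 538 533 549 556 549 555 564 547 524]
 [404 383 379 373 350 320 316 315 322 325 325 329 323 316]
 [339 381 366 374 306 229 231 227 227 228 225 224 225 220]
 [251 352 383 386 333 243 246 252 255 254 252 252 248 245]
 [194 238 330 399 331 239 233 238 243 244 246 252 249 253]
 [201 229 332 392 333 235 213 224 224 229 229 235 241 236]
 [114 160 320 391 319 244 280 317 318 280 253 278 268 254]
 [ 85  78 250 343 357 390 390 400 404 402 404 396 389 388]
 [ 88  45 398 562 555 553 535 534 497 501 547 548 549 530]
 [ 95  40 425 594 574 567 540 401 334 444 483 530 566 560]
 [ 79  72 430 584 565 562 511 391 350 395 457 538 569 565]
 [ 62 164 474 590 579 570 546 544 460 333 412 493 499 499]
 [ 52 247 475 548 537 517 489 490 462 428 453 471 476 484]]
[[249.8 226.1]
 [249.7 220.8]]
```

```bash
python3 -m jog '[[[0.001,0,0.0015],[0,0,0]],[[0.011,0.0025,0.0015],[0,0,0]],[[0.02,0.005,0.0015],[0,0,0]],[[0.03,0.0075,0.0015],[0,0,0]],[[0.04,0.01,0.0015],[0,0,0]],[[0.049,0.0125,0.0015],[0,0,0]],[[0.049,0.0125,0.0015],[0,0,0]]]'

```

```text
time: 17.4
tcp_pos: [0.4783, 0.1161, 0.0929]
tcp_rot: [154.1, 89.7, -11.9]
wrist_force: [0.5, 0.4, -1.5]
opening: 0.0097
```

```bash
python3 -m jog '[[[0.006,0.0015,-0.0005],[0,0,0]],[[0.012,0.003,-0.001],[0,0,0]],[[0.017,0.0043,-0.0015],[0,0,0]],[[0.017,0.0043,-0.0015],[0,0,0]]]'
python3 -m jog '[[[0.004,0.001,-0.0005],[0,0,0]],[[0.008,0.002,-0.001],[0,0,0]],[[0.011,0.0028,-0.0012],[0,0,0]],[[0.011,0.0028,-0.0012],[0,0,0]]]'
```

```text
time: 17.8
tcp_pos: [0.496, 0.1205, 0.0914]
tcp_rot: [156.1, 89.7, -9.9]
wrist_force: [-0.0, -0.3, -0.6]
opening: 0.0098
time: 18.2
tcp_pos: [0.5075, 0.1234, 0.0901]
tcp_rot: [156.9, 89.7, -9.1]
wrist_force: [-0.5, -0.6, -1.0]
opening: 0.0097
```

```bash
python3 -m jog '[[[0.002,0.0005,-0.0002],[0,0,0]],[[0.004,0.001,-0.0003],[0,0,0]],[[0.006,0.0015,-0.0003],[0,0,0]],[[0.006,0.0015,-0.0003],[0,0,0]]]'
python3 -m jog '[[[0.002,0.0005,0],[0,0,0]],[[0.004,0.001,0],[0,0,0]],[[0.004,0.001,0],[0,0,0]]]'
```

```text
time: 18.6
tcp_pos: [0.5138, 0.125, 0.0899]
tcp_rot: [158.2, 89.7, -7.8]
wrist_force: [-0.0, -0.8, -0.5]
opening: 0.0101
time: 18.9
tcp_pos: [0.5169, 0.1258, 0.0898]
tcp_rot: [146.5, 89.8, -19.5]
wrist_force: [-6.5, -2.4, 4.9]
opening: 0.01
```

```bash
python3 -m jog '[[[0.002,0.0005,0],[0,0,0]],[[0.003,0.0008,0],[0,0,0]],[[0.003,0.0008,0],[0,0,0]]]'
python3 -m jog '[[[0.001,0.0003,0],[0,0,0]],[[0.002,0.0005,0],[0,0,0]],[[0.002,0.0005,0],[0,0,0]]]'
```

```text
time: 19.2
tcp_pos: [0.5172, 0.1259, 0.0897]
tcp_rot: [40.1, 89.8, -125.9]
wrist_force: [-16.7, -6.5, 15.8]
opening: 0.0099
time: 19.5
tcp_pos: [0.5171, 0.1259, 0.0898]
tcp_rot: [17.1, 89.6, -148.9]
wrist_force: [-13.1, -5.6, 14.2]
opening: 0.0098
```

```bash
python3 -m jog '[[[0,0,0],[0,0,0]],[[0,0,0],[0,0,0]],[[0,0,0],[0,0,0]],[[0,0,0],[0,0,0]],[[0,0,0],[0,0,0]],[[0,0,0],[0,0,0]]]' 0.4
python3 -m jog '[[[0,0,0.01],[0,0,0]],[[0,0,0.03],[0,0,0]],[[0,0,0.06],[0,0,0]],[[-0.02,-0.005,0.06],[0,0,0]],[[-0.05,-0.0125,0.06],[0,0,0]],[[-0.06,-0.015,0.06],[0,0,0]],[[-0.06,-0.015,0.06],[0,0,0]],[[-0.06,-0.015,0.06],[0,0,0]],[[-0.06,-0.015,0.04],[0,0,0]],[[-0.06,-0.015,0.02],[0,0,0]],[[-0.06,-0.015,0.007],[0,0,0]],[[-0.06,-0.015,0.007],[0,0,0]]]' 0
python3 - <<'E'
from h import *;from rig import camera
goto((.428,.1031,.0923),-76)
s=camera("side")
cv2.imwrite("pics/g7.png",cv2.resize(s["frame"][190:260,205:295],(720,560),interpolation=2))
import pickle;pickle.dump({"side":s},open("c7.pkl","wb"))
E
```

```text
time: 20.1
tcp_pos: [0.5172, 0.126, 0.0898]
tcp_rot: [17.4, 89.6, -148.6]
wrist_force: [0.9, -0.3, 0.2]
opening: 0.0346
time: 21.3
tcp_pos: [0.4576, 0.1111, 0.0954]
tcp_rot: [11.9, 89.5, -154.1]
wrist_force: [0.3, -0.3, 0.7]
opening: 0.0001
yaw now -75.97 shift [-0.0296 -0.008  -0.0031] turn [ 0.21 -0.42 -0.03] q [  6.5  27.8 106.7  -0.2  45.9  82.6] F [ 0.3 -0.3  0.7] t 21.3
```

View pics/g7.png

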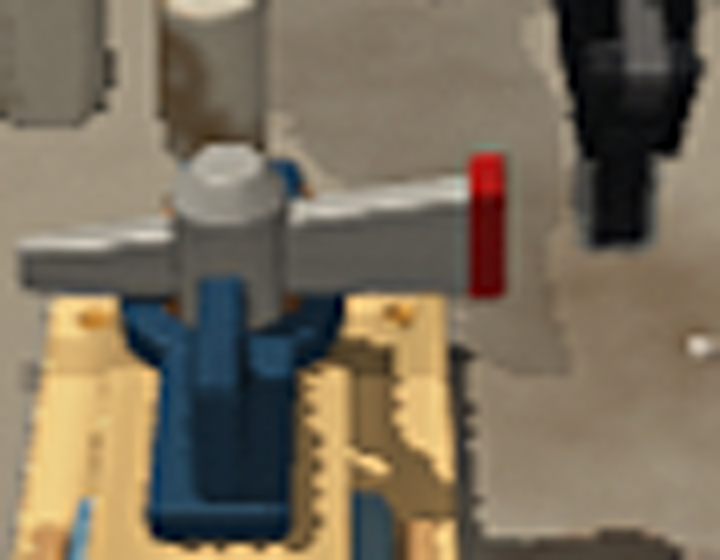

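```bash
python3 -m jog '[[[0.006,0.0015,0],[0,0,0]],[[0.011,0.0027,0],[0,0,0]],[[0.014,0.0035,0],[0,0,0]],[[0.014,0.0035,0],[0,0,0]]]'
python3 -m jog '[[[0.0015,0.0004,0],[0,0,0]],[[0.003,0.0008,0],[0,0,0]],[[0.004,0.001,0],[0,0,0]]]'
```

```text
time: 21.75
tcp_pos: [0.4727, 0.1148, 0.0967]
tcp_rot: [18.0, 89.6, -148.0]
wrist_force: [-0.5, 0.1, -0.2]
opening: -0.0003
time: 22.05
tcp_pos: [0.4754, 0.1156, 0.0966]
tcp_rot: [12.0, 89.5, -154.0]
wrist_force: [-10.4, -4.5, 8.4]
opening: -0.0
```

```bash
python3 -m jog '[[[0.0015,0.0004,0],[0,0,0]],[[0.0025,0.0006,0],[0,0,0]],[[0.0025,0.0006,0],[0,0,0]]]'
```

```text
time: 22.35
tcp_pos: [0.4754, 0.1156, 0.0964]
tcp_rot: [6.7, 89.2, -159.2]
wrist_force: [-12.9, -4.4, 10.2]
opening: -0.0002
```

```bash
python3 -m jog '[[[0.002,0.0005,0],[0,0,0]],[[0.004,0.001,0],[0,0,0]],[[0.006,0.0015,0],[0,0,0]]]'
python3 -m jog '[[[0.003,0.0008,0],[0,0,0]],[[0.006,0.0015,0],[0,0,0]],[[0.009,0.0022,0],[0,0,0]]]'
```

```text
time: 22.65
tcp_pos: [0.4754, 0.1161, 0.0957]
tcp_rot: [2.1, 88.6, -163.8]
wrist_force: [-35.2, -12.7, 25.6]
opening: 0.0001
time: 22.95
tcp_pos: [0.4755, 0.1167, 0.0948]
tcp_rot: [-0.2, 87.6, -166.1]
wrist_force: [-52.3, -16.7, 37.2]
opening: -0.0004
```

```bash
python3 -m jog '[[[-0.002,-0.0005,0],[0,0,0]],[[-0.008,-0.002,0],[0,0,0]],[[-0.02,-0.005,0],[0,0,0]],[[-0.04,-0.01,0.02],[0,0,0]],[[-0.06,-0.02,0.06],[0,0,0]],[[-0.06,-0.04,0.1],[0,0,0]],[[-0.06,-0.09,0.12],[0,0,0]],[[-0.06,-0.14,0.12],[0,0,0]],[[-0.06,-0.19,0.12],[0,0,0]],[[-0.06,-0.19,0.12],[0,0,0]],[[-0.06,-0.19,0.12],[0,0,0]],[[-0.06,-0.19,0.12],[0,0,0]]]'
python3 - <<'E'
from h import *;from rig import camera;import pickle
s=camera("side");t=camera("top")
cv2.imwrite("pics/g8.png",np.hstack([cv2.resize(t["frame"][160:240,160:240],(400,400),interpolation=2),cv2.resize(s["frame"][190:270,205:285],(400,400),interpolation=2)]))
b=pickle.load(open("c7.pkl","rb"))["side"]
for c in(b,s):
    f=c["frame"].astype(int);m=(f[...,2]>f[...,1]+50);m[:205]=0;m[230:]=0;m[:,:255]=0;m[:,275:]=0
    v,u=np.nonzero(m);print("head",u.mean(),v.mean(),len(u)); print("tip row",f[223,203:213].sum(1))
E
```

```text
time: 24.15
tcp_pos: [0.4151, -0.0726, 0.2146]
tcp_rot: [-0.7, 87.6, -166.6]
wrist_force: [-0.3, -0.6, 0.4]
opening: 0.0001
head 265.1578947368421 217.60526315789474 76
tip row [436 438 440 426 323 232 248 250 253 249]
head 264.94594594594594 217.16216216216216 74
tip row [426 427 440 384 274 235 237 245 244 244]
```

View pics/g8.png

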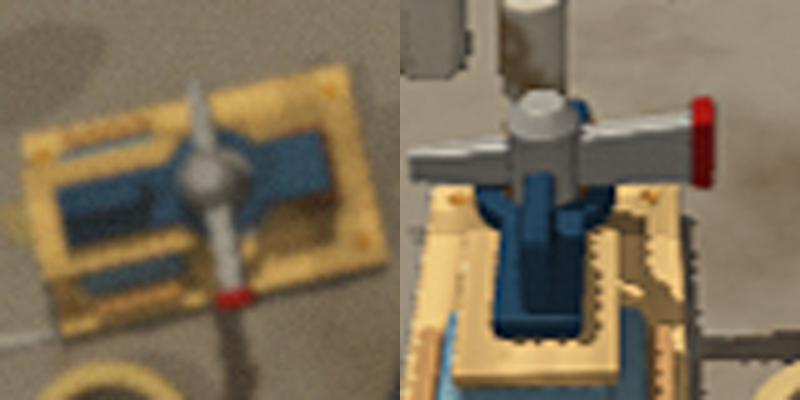

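```bash
python3 - <<'E'
from h import *;from rig import camera
t=camera("top");s=camera("side")
T=lambda u,v:(160+u/5-.4,160+v/5-.4)
a=np.radians(14);U=np.array([np.cos(a),np.sin(a)]);N=np.array([-U[1],U[0]])
tip=plane(t,T(193,82),.096)[:2];hd=plane(t,T(235,298),.118)[:2];post=np.array([.5597,.1354])
for p in(tip,hd):print((p-post)@U,(p-post)@N)
v=tip-hd;print("yaw",np.degrees(np.arctan2(v[1],v[0])),np.linalg.norm(v))
tip=plane(s,(205+11/5-.4,190+165/5-.4),.089)[:2];print("side",(tip-[.5576,.1355])@U,(tip-[.5576,.1355])@N)
E
```

```text
0.054460769972252514 0.0008182019404272949
-0.0690725592125199 0.0010451174816466684
yaw 13.894754814097666 0.1235335375925752
side 0.0572934449247089 -0.003529163534883197
```

```bash
python3 -c "
from rig import get_obs,sign_off
print(sign_off(), get_obs()['time'])"
```

```text
the job is handed in; nothing more can be done
the job is handed in; nothing more can be done
```

The strap is seated on the post, the wedge is driven through the slot and locked, and the job is handed in. I gave it up at about 24 s of the 72 s allowed; the sign-off reported no verdict.

- **Strap:** I gripped it by the rib and lowered the eye over the post without touching it. It met the board at exactly the seated height I had calculated, with no drop before I let go.
- **Wedge:** I slid it thin end first through the slot above the strap until it bound at about 17 N. I then pushed the red head with shut fingers up to about 54 N sideways. That was more than the 15–20 N needed, and the wrist force peaked at about 66 N (limit 120 N).
- **Last checks, position:** The tip is 54 to 57 mm past the post axis, and the wedge lies within about 0.2° of the slot. The strap lay flat round the post with the mould in place in the pictures, and the arm was well clear.
- **Last checks, disagreement:** The side and top cameras differed by about 3 mm on how far the tip had gone and by about 4 mm on its sideways position. Both readings are within the limits.
- **Not measured:** The clamping forces could not be read directly. I judged the lock only from the head moving less than 1 mm under the hard push and staying put when released. I did not check the bottles separately after the final push; no move went near them.

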